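# Hold the cassette clamp of an extractor open

## Robot

A 6-joint arm with a two-finger parallel gripper is mounted at the origin on the work surface. World frame = base frame: x ahead of the robot, y to its left, z up, the work surface at z = 0. Lengths are in mm, angles in rad, forces in N, time in s.
With the tool pointing down it reaches from about 275 to 1000 mm from the base axis. Payload 8.4 kg.
Tool frame: the origin (TCP) lies midway between the tips of the shut fingers; the grasp point (between the pads) lies 19 mm behind it; z points along the fingers, y is the direction in which the jaws open and shut (so a half turn about z gives the same grasp; the last joint's range is limited). The gripper opens to 85 mm and grips with 20 to 120 N. Pads are 22 mm wide; open, the fingers measure 114 mm over their backs; the gripper's body (76 mm by 85 mm) begins 54 mm behind the grasp point. The pads swing forward as they close: fully open they stand 13 mm farther back than shut.
Start: joints at [1.171, 0.353, 1.633, -0, 1.155, -0.002], TCP at [242.118, 576.2, 231.281] pointing down, gripper open.
Joint ranges: [-2.63, 2.63], [-0.92, 2.1], [0.06, 2.66], [-1.3, 4.44], [0, 2.69], [-3.02, 3.02]. Speed limits (rad/s): [2.22, 2.22, 2.79, 3.14, 3.14, 3.14].

## Interface

Orientations are given as [roll, pitch, yaw] about the fixed x, y, z axes, in that order (R = Rz(yaw) Ry(pitch) Rx(roll)).
In Python, from rig import * gives the robot as it stands.
- The arm moves only by the tool play_rows, never from a script. Its argument "moves" is a list of rows, each a list of 3 entries, a list of its own where there are three numbers: the shift along the tool's x, y, z in m, then the turn, a rotation vector about the tool's x, y, z in rad, then the opening in per cent of the stroke, from 0 (shut) to 100 (fully open). In form: [[[x, y, z], [rx, ry, rz], fingers], ...]. A call has 1 to 20 rows; each row shifts and turns the commanded pose from where the row before left it, along the tool's axes as they then stand; what a row does not reach is not made up. A row lasts 1/10 s, in which the tool goes at most 50 mm and 8.59 degrees, less where a joint would pass 70% of its speed; a pose out of reach is approached as far as the arm can. A call is refused whole if a number of a shift passes 0.05 or a number of a turn 0.15, either way. A call with a gripper value outside its range is refused whole. The fingers move at their own pace and stop on an object; "squeeze" is the grip in N (left out, the last holds). Time passes only in rows, so rows that do not move let the fingers close. It gives the time, the measured TCP pose, the force and the opening at its end, in the units of the state.
- sense(): the state, without advancing time (a new reading comes with each control period).
- grab_frame(name): name is "scene" or "top"; returns a dict with "pixels" (384x512x3 uint8, red, green, blue), "intrinsics" (3x3 intrinsics, pixels), "R" (3x3) and "t" (3): a world point X has camera coordinates R X + t. Camera axes: x right, y down, z forward; pixel columns grow to the right and rows downward; lengths in mm; the calibration is good to about 2 mm. A picture is of the moment at which its call begins. There is no depth.
- sign_off(): hands the job in, once; it reports no verdict.
The state is a dict: "clock": time; "qpos": joint angles; "qvel": joint speeds; "joint_efforts": joint torques, N m; "eef_pos": TCP position; "tcp_rot": TCP orientation; "contact_force": force on the tool from outside, world axes, zero at the start; "wrist_torque": the same for the moment, N m; "opening": opening from 0.0 (shut) to 1.0 (fully open).
Only numpy, scipy, OpenCV 4.12 (cv2) and the standard library are available. Lean on these libraries where they do the work, as an engineer would, in place of code of your own. Each camera call takes 0.05 s, during which the arm holds its last target. There are 200 camera calls.

## Task

Pull the instrument's loading drawer all the way out to its stop by its bar handle, then take the red tab of the spring clamp inside the drawer and pull it towards the drawer's front until the red pointer stands over the green band. Keep it there: finish while the gripper is still holding the tab, with the drawer still fully out, so that a colleague can lift the cassette. Leave the cassette sitting in its nest and do not disturb the bottle, tip box and tube rack standing beside the drawer.

Things in the scene. Friction and masses are not known exactly. Their poses are not given: they have to be found in the camera images.
- instrument: Fixed bench-top extractor (lengths in mm, heights above the bench): white and blue housing 340 deep (x) x 400 wide (y), flat top at 125; on it a clear dome starting 67 behind the front face (top at 194), then a grey column (top at 230). Origin on the bench under the middle of the front face; its -x points out of that face, the way the drawer opens; z up
- drawer (a joint): Opening of the loading drawer in m: 0 shut (as at the start), 0.158 fully out at its stop. Runs level along the instrument's -x with about 3 N of friction and stays where it is left. Front panel 214 wide, 12 thick, from 22 to 94 above the bench; side walls up to 60
- drawer_handle (a point): Middle of the drawer's steel bar handle: a horizontal round bar 12 thick and 110 long along the drawer's y, its centre line 42 in front of the panel's face and 88 above the bench, on a post at each end. Moves with the drawer; axes as the instrument's
- clamp: Clamp sliding in the drawer along x: red upright grip tab 14 (x) x 24 (y), from 69 up to 105 above the bench free of all else, on a dark steel jaw pressing the cassette. Origin: middle of the tab, at height 90; axes as the instrument's. Hidden in the housing until the drawer is out; at rest 78 behind the drawer panel's outer face, 120 behind the handle bar
- clamp_pointer (a point): Middle of the clamp pointer's free part: red bar 4 wide (x), 64 to 69 above the bench, 83 to the +y side of the tab, over a white scale strip. Moves with the clamp, which pulls out towards the drawer's front (instrument -x) by up to 45 against a spring of 150 N/m: 4.5 N at rest, 11 N at most; let go, it snaps back. Axes as the instrument's
- band_mark (a point): Middle of the top of the green band on the scale strip at the drawer's +y side: 10 wide (x), 26 long (y), 64 above the bench, right below the pointer's track. Set to another place every time, 16 to 32 from the resting pointer towards the drawer's front. Moves with the drawer only; axes as the instrument's
- cassette: White reagent cassette 38 (x) x 110 (y) x 26 high with eight coloured wells, loose in the nest at the drawer's inner end, held by the clamp. Origin: centre of its underside, 32 above the bench
- nest (a point): Point of the drawer floor where the underside centre of the seated cassette belongs; moves with the drawer
- reagent_bottle: Bystander: amber bottle with blue cap, 60 across, 140 high; origin at the centre of its underside
- tip_box: Bystander: blue tip box with a clear lid, 80 x 80 x 65 high; origin at the centre of its underside
- tube_rack: Bystander: orange rack 60 x 85 x 36 high with tube caps up to 54; origin at the centre of its underside

How it is judged:
By the outcome, as a careful person would: the job done as asked, in the order asked, and still so for the second after the job is handed in, while the arm keeps its last pose, push and grip.
It also fails if it takes over 54 s, if anything falls off the work surface, if the arm or the gripper's body presses on something with over 40 N, if the wrist force passes 120 N, or if a joint passes its speed limit or range.

## Working session

There is one attempt and no reset: what is moved stays moved. The work goes in short steps, Python scripts to look and compute and a tool call to move; the robot and the scene stay as the last step left them, time stands still between calls to the robot, and variables do not carry over. Pictures are saved under pics/ and viewed, about 8 in all and at most 12, crops included, and the job is handed in when it is done.

Besides the shell and the picture viewer there is one more tool, called after ">>>" as name(argument=value, ...), one argument or row to a line, values as JSON. play_rows: Moves the arm, as the interface text tells. Its arguments: {"type":"object","properties":{"moves":{"type":"array"},"squeeze":{"type":"number"}},"required":["moves"]}

```bash
mkdir -p pics; cat > h.py <<'E'
from rig import *
import numpy as np, cv2
def shot(n,f):
    g=grab_frame(n); cv2.imwrite('pics/'+f,cv2.cvtColor(g['pixels'],cv2.COLOR_RGB2BGR)); return g
def ray(g,u,v,z):
    K,R,t=[np.array(g[k],float) for k in('intrinsics','R','t')]
    c=-R.T@t; d=R.T@np.linalg.inv(K)@[u,v,1]; return c+d*(z-c[2])/d[2]
def proj(g,X):
    K,R,t=[np.array(g[k],float) for k in('intrinsics','R','t')]
    p=K@(R@np.array(X,float)+t); return p[:2]/p[2]
E
python3 - <<'E'
from h import *
a=shot('scene','s0.png');b=shot('top','t0.png')
for g in(a,b): print(np.round(-np.array(g['R']).T@g['t']),np.round(g['R'],2).tolist(),np.round(g['intrinsics'],0).tolist())
cv2.imwrite('pics/c0.png',cv2.resize(np.vstack([cv2.imread('pics/s0.png'),cv2.imread('pics/t0.png')]),(400,600)) )
print(sense())
E
```

```text
[ 927. -280.  838.] [[0.64, 0.77, 0.0], [0.66, -0.54, -0.51], [-0.39, 0.33, -0.86]] [[388.0, 0.0, 252.0], [0.0, 388.0, 193.0], [0.0, 0.0, 1.0]]
[ 445.   11. 1072.] [[-0.01, -1.0, -0.01], [-0.99, 0.02, -0.16], [0.16, 0.01, -0.99]] [[447.0, 0.0, 252.0], [0.0, 447.0, 197.0], [0.0, 0.0, 1.0]]
{'clock': 0.1, 'qpos': array([ 1.17059883e+00,  3.53603661e-01,  1.63406582e+00,  6.50346163e-05,
        1.15521284e+00, -2.40326214e-03]), 'qvel': array([-2.72768418e-03, -3.03512229e-03, -1.54533005e-03,  6.85558649e-05,
       -2.53123193e-04, -1.19200374e-03]), 'joint_efforts': array([-2.21499060e-03, -6.06356835e+01, -3.42814529e+01, -6.19712478e-05,
        3.95101481e-03, -5.07035395e-06]), 'eef_pos': array([241.928929  , 575.80323016, 230.61869743]), 'tcp_rot': array([-3.14030313e+00, -6.25642553e-05,  2.74377208e+00]), 'contact_force': array([-0.27533641, -0.09792188,  0.40490564]), 'wrist_torque': array([-0.02919591, -0.0318775 ,  0.00380674]), 'opening': 0.9970958864107596}
```

View pics/t0.png

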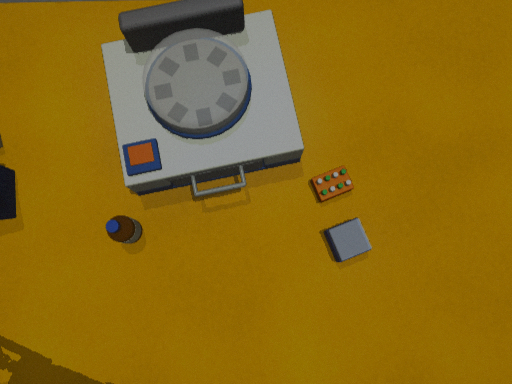

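View pics/s0.png

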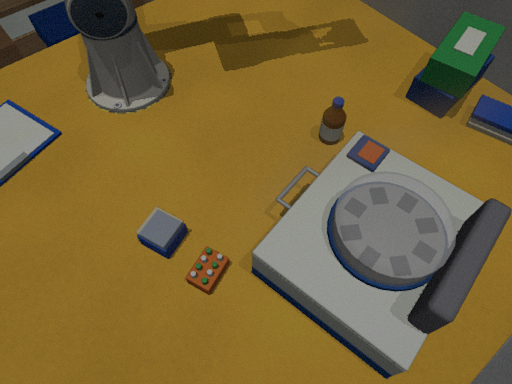

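Top view: the instrument's front faces the robot, with the handle bar running about (195,194)–(243,187). The bottle is at (125,230), tip box at (348,240), rack at (332,184). Next I measure the handle line and yaw.

```bash
python3 - <<'E'
from h import *
g=grab_frame('top'); p=g['pixels']; hsv=cv2.cvtColor(p,cv2.COLOR_RGB2HSV)
# front top edge of the housing (white) z=125
w=((hsv[...,1]<60)&(hsv[...,2]>110)).astype(np.uint8)
pts=[]
for u in list(range(165,186))+list(range(250,292)):
    v=np.where(w[120:195,u])[0]
    if len(v): pts.append(ray(g,u,120+v.max()+.5,125)[:2])
pts=np.array(pts); vx,vy,x0,y0=cv2.fitLine(pts.astype(np.float32),cv2.DIST_HUBER,0,.01,.01).ravel()
print('edge dir',vx,vy,x0,y0,'yaw',np.degrees(np.arctan2(-vx*np.sign(vy),abs(vy))))
# handle: low-sat pixels
s=(hsv[...,1]<140).astype(np.uint8); hp=[]
for u in range(198,242):
    v=np.where(s[178:205,u])[0]+178
    r=v[v>v.max()-8]; r=r[(v.max()-r)<5]; hp.append((u,r.max(),len(r)))
print(hp[::6])
for v in range(176,202): print(v,''.join('#' if x else '.' for x in s[v,180:255]))
for n,uv,z in(('bottlecap',(113,227),140),('box',(349,238),65),('rack',(332,184),54)): print(n,ray(g,*uv,z).round())
E
```

```text
edge dir 0.19375847 -0.98104924 673.4113 48.90318 yaw 11.172207
[(198, np.int64(196), 5), (204, np.int64(194), 5), (210, np.int64(193), 5), (216, np.int64(192), 5), (222, np.int64(191), 5), (228, np.int64(189), 5), (234, np.int64(188), 5), (240, np.int64(187), 5)]
176 ##################################################...........####..........
177 #############################################................####..........
178 ########################################.....................####..........
179 ####################################.........................#####.........
180 ###############################..............................#####.........
181 ###########################...................................####.........
182 #####################.......................................######.........
183 #################......................................###########.........
184 #################.................................################.........
185 #######.....#####............................#####################.........
186 ###.........#####..............
[... 620 characters left out ...]
...###############..............................................
195 ..............##########...................................................
196 ...............#####.......................................................
197 ...........................................................................
198 ...........................................................................
199 ...........................................................................
200 ...........................................................................
201 ...........................................................................
bottlecap [534. 314. 140.]
box [ 509. -194.   65.]
rack [ 634. -163.   54.]
```

```bash
python3 - <<'E'
from h import *
g=grab_frame('top')
H=ray(g,219.7,189.9,89); L=ray(g,193.8,194,88);Rr=ray(g,245.8,185,88)
print(H,np.linalg.norm(L-Rr),(L+Rr)/2,np.degrees(np.arctan2(Rr[0]-L[0],L[1]-Rr[1])))
th=np.radians(11.2); s=sense(); print(s['eef_pos'],s['tcp_rot'])
# front face top edge relative to the bar
x=np.array([np.cos(th),np.sin(th)]); print('face-bar',(np.array([673.4,48.9])-H[:2])@x)
y=s['tcp_rot'][2]; d=H[:2]-s['eef_pos'][:2]; c,sn=np.cos(y),np.sin(y)
print('tool shift',d@[c,sn],d@[sn,-c], 'turn about tool z',y-np.radians(101.2))
E
```

```text
[618.36047774  93.69032579  89.        ] 117.9303439936532 [619.44870386  93.50244447  88.        ] 9.075715017396774
[242.01041906 575.92594636 230.83135979] [-3.14073312e+00 -2.69544546e-05  2.74374344e+00]
face-bar 45.29148324039451
tool shift -533.7914220749346 -298.7595657511889 turn about tool z 0.977470237427468
```

>>> play_rows(
  moves=[
    [[-0.03, -0.017, 0], [0, 0, 0], 45],
    [[-0.03, -0.017, 0], [0, 0, 0], 45],
    [[-0.03, -0.017, 0], [0, 0, 0], 45],
    [[-0.03, -0.017, 0], [0, 0, 0], 45],
    [[-0.03, -0.017, 0], [0, 0, 0], 45],
    [[-0.03, -0.017, 0], [0, 0, 0], 45],
    [[-0.03, -0.017, 0], [0, 0, 0], 45],
    [[-0.03, -0.017, 0], [0, 0, 0], 45],
    [[-0.03, -0.017, 0], [0, 0, 0], 45],
    [[-0.03, -0.017, 0], [0, 0, 0], 45],
    [[-0.03, -0.017, 0], [0, 0, 0], 45],
    [[-0.03, -0.017, 0], [0, 0, 0], 45],
    [[-0.03, -0.017, 0], [0, 0, 0], 45],
    [[-0.03, -0.017, 0], [0, 0, 0], 45],
    [[-0.03, -0.017, 0], [0, 0, 0], 45],
    [[-0.03, -0.017, 0], [0, 0, 0], 45],
    [[-0.03, -0.017, 0], [0, 0, 0], 45],
    [[-0.024, -0.01, 0], [0, 0, 0], 45],
  ],
  squeeze=60,
)

```text
clock: 2.0
eef_pos: [619.4, 91.7, 231.1]
tcp_rot: [-3.141, -0.0, 2.743]
contact_force: [-0.0, 0.4, 0.7]
opening: 0.448
```

>>> play_rows(
  moves=[
    [[0, 0, 0], [0, 0, 0.122], 45],
    [[0, 0, 0], [0, 0, 0.122], 45],
    [[0, 0, 0], [0, 0, 0.122], 45],
    [[0, 0, 0], [0, 0, 0.122], 45],
    [[0, 0, 0], [0, 0, 0.122], 45],
    [[0, 0, 0], [0, 0, 0.122], 45],
    [[0, 0, 0], [0, 0, 0.122], 45],
    [[0, 0, 0], [0, 0, 0.123], 45],
    [[0, 0, 0], [0, 0, 0], 45],
    [[0, 0, 0], [0, 0, 0], 45],
  ],
)

```text
clock: 3.0
eef_pos: [618.5, 93.7, 231.2]
tcp_rot: [-3.141, -0.0, 1.77]
contact_force: [0.3, -0.1, -0.7]
opening: 0.448
```

```bash
python3 - <<'E'
from h import *
s=sense(); print(s['clock'],s['eef_pos'],s['tcp_rot'],s['opening'],s['contact_force'])
y=s['tcp_rot'][2]; d=np.array([618.4,93.7])-s['eef_pos'][:2]; c,sn=np.cos(y),np.sin(y)
print('tool shift',d@[c,sn],d@[sn,-c],'turn',y-np.radians(101.2))
E
```

```text
3.0 [618.51436785  93.67014721 231.18521515] [-3.14135244e+00 -2.24579748e-06  1.77038956e+00] 0.44833569375415416 [ 0.25954245 -0.13773467 -0.73252208]
tool shift 0.05193592450226455 -0.10617841161382768 turn 0.004116356123140541
```

>>> play_rows(
  moves=[
    [[0, 0, 0.03], [0, 0, 0.004], 45],
    [[0, 0, 0.03], [0, 0, 0], 45],
    [[0, 0, 0.03], [0, 0, 0], 45],
    [[0, 0, 0.02], [0, 0, 0], 45],
    [[0, 0, 0], [0, 0, 0], 45],
  ],
)

```text
clock: 3.5
eef_pos: [616.4, 93.4, 118.3]
tcp_rot: [-3.136, -0.0, 1.766]
contact_force: [-0.1, -0.3, 0.1]
opening: 0.45
```

```bash
python3 - <<'E'
from h import *
a=shot('scene','s1.png'); b=shot('top','t1.png')
x=cv2.resize(cv2.imread('pics/s1.png')[120:260,220:400],None,fx=3,fy=3)
y=cv2.resize(cv2.imread('pics/t1.png')[130:230,170:290],None,fx=3,fy=3)
o=np.zeros((420,540+260,3),np.uint8); o[:,:540]=x; o[:300,540:]=y[:,50:310]; cv2.imwrite('pics/v1.png',o)
E
```

```text
(no output)
```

View pics/v1.png

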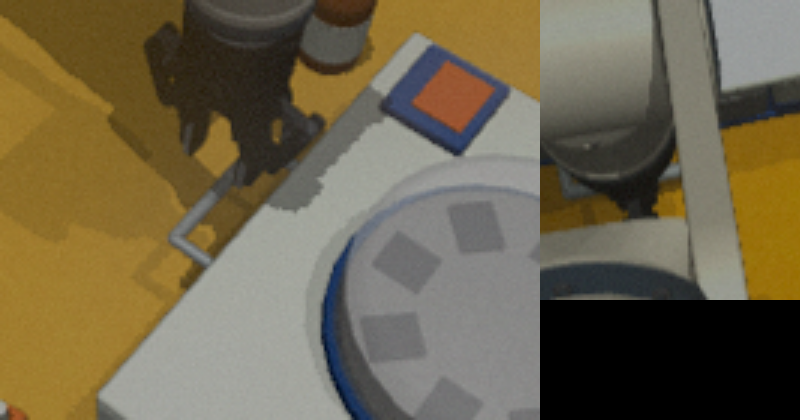

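The fingers (crop about (190,140) and (310,125)) straddle the bar. I go down and close.

>>> play_rows(
  moves=[
    [[0, 0, 0.012], [0, 0, 0], 45],
    [[0, 0, 0.012], [0, 0, 0], 45],
    [[0, 0, 0.012], [0, 0, 0], 45],
    [[0, 0, 0.01], [0, 0, 0], 45],
    [[0, 0, 0], [0, 0, 0], 45],
  ],
)

```text
clock: 4.1
eef_pos: [619.3, 93.8, 79.1]
tcp_rot: [3.14, 0.0, 1.763]
contact_force: [-18.5, -2.4, 41.9]
opening: 0.448
```

>>> play_rows(
  moves=[
    [[0, 0, 0], [0, 0, 0], 0],
    [[0, 0, 0], [0, 0, 0], 0],
    [[0, 0, 0], [0, 0, 0], 0],
    [[0, 0, 0], [0, 0, 0], 0],
    [[0, 0, 0], [0, 0, 0], 0],
    [[0, 0, 0], [0, 0, 0], 0],
  ],
)

```text
clock: 4.7
eef_pos: [620.3, 93.9, 77.3]
tcp_rot: [3.138, 0.0, 1.763]
contact_force: [-2.2, -0.3, 20.5]
opening: 0.11
```

>>> play_rows(
  moves=[
    [[0, 0, -0.004], [0, 0, 0], 0],
    [[0, 0, 0], [0, 0, 0], 0],
    [[0, 0, 0], [0, 0, 0], 0],
  ],
)

```text
clock: 5.0
eef_pos: [617.2, 93.3, 77.6]
tcp_rot: [-3.138, 0.0, 1.763]
contact_force: [0.2, -2.0, -13.8]
opening: 0.11
```

```bash
python3 - <<'E'
from h import *
shot('scene','s2.png'); cv2.imwrite('pics/v2.png',cv2.resize(cv2.imread('pics/s2.png')[130:240,250:370],None,fx=5,fy=5,interpolation=2))
s=sense();print(s['eef_pos'],s['contact_force'],s['wrist_torque'],s['opening'])
E
```

```text
[617.24959444  93.30881424  77.65151275] [  0.10151677  -1.14105817 -14.82629133] [-0.21166419 -0.21926245  0.06096019] 0.11019751411311501
```

View pics/v2.png

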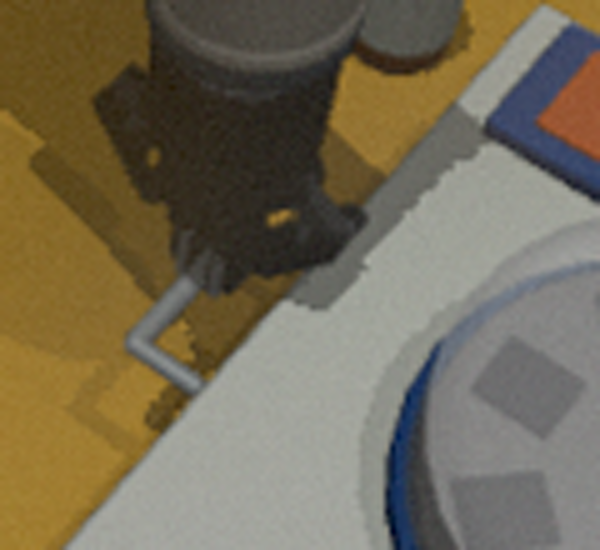

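Bar gripped at crop (205,270), with a finger knuckle very close to the housing's front edge, which explains the brief contact. Pulling out now.

>>> play_rows(
  moves=[
    [[0, -0.005, 0.002], [0, 0, 0], 0],
    [[0, -0.01, 0], [0, 0, 0], 0],
    [[0, -0.01, 0], [0, 0, 0], 0],
    [[0, -0.01, 0], [0, 0, 0], 0],
    [[0, -0.01, 0], [0, 0, 0], 0],
    [[0, -0.01, 0], [0, 0, 0], 0],
    [[0, -0.01, 0], [0, 0, 0], 0],
    [[0, -0.01, 0], [0, 0, 0], 0],
    [[0, 0, 0], [0, 0, 0], 0],
  ],
)

```text
clock: 5.95
eef_pos: [543.0, 78.6, 77.5]
tcp_rot: [-3.14, 0.001, 1.763]
contact_force: [-2.3, -5.4, -2.8]
opening: 0.111
```

```bash
python3 - <<'E'
from h import *
s=sense();print(s['eef_pos'],s['contact_force'],s['wrist_torque'],s['opening'])
d=s['eef_pos']-[617.25,93.31,77.65]; print(np.hypot(*d[:2]),np.degrees(np.arctan2(d[1],d[0]))%180)
E
```

```text
[542.96970948  78.59458273  77.49653044] [-2.31360526 -5.3853347  -2.84882533] [-0.83951171  0.15790937  0.03576854] 0.11109324873372979
75.72387381626788 11.205584312666872
```

>>> play_rows(
  moves=[
    [[0, -0.01, 0], [0, 0, 0], 0],
    [[0, -0.01, 0], [0, 0, 0], 0],
    [[0, -0.01, 0], [0, 0, 0], 0],
    [[0, -0.01, 0], [0, 0, 0], 0],
    [[0, -0.01, 0], [0, 0, 0], 0],
    [[0, -0.01, 0], [0, 0, 0], 0],
    [[0, -0.01, 0], [0, 0, 0], 0],
    [[0, -0.005, 0], [0, 0, 0], 0],
    [[0, -0.004, 0], [0, 0, 0], 0],
    [[0, -0.003, 0], [0, 0, 0], 0],
    [[0, -0.003, 0], [0, 0, 0], 0],
    [[0, 0, 0], [0, 0, 0], 0],
    [[0, 0, 0], [0, 0, 0], 0],
  ],
)

```text
clock: 7.25
eef_pos: [465.2, 63.2, 77.6]
tcp_rot: [3.134, 0.001, 1.763]
contact_force: [15.4, -5.1, -24.6]
opening: 0.103
```

```bash
python3 - <<'E'
from h import *
s=sense();print(s['eef_pos'],s['contact_force'],s['opening'])
d=s['eef_pos']-[617.25,93.31,77.65]; print(np.hypot(*d[:2]),np.degrees(np.arctan2(d[1],d[0]))%180)
E
```

```text
[465.15845107  63.17782304  77.63640836] [ 15.42238335  -5.14301256 -24.61021626] 0.10314765872241144
155.04769377460514 11.206249231022468
```

>>> play_rows(
  moves=[
    [[0, -0.003, 0.002], [0, 0, 0], 0],
    [[0, -0.001, 0], [0, 0, 0], 0],
    [[0, 0, 0], [0, 0, 0], 0],
    [[0, 0, 0], [0, 0, 0], 0],
  ],
)

```text
clock: 7.65
eef_pos: [465.2, 63.1, 77.6]
tcp_rot: [3.127, 0.001, 1.763]
contact_force: [20.0, -1.4, -11.7]
opening: 0.113
```

```bash
python3 - <<'E'
from h import *
s=sense();print(s['eef_pos'],s['contact_force'],s['opening'])
E
```

```text
[465.1944565   63.14462993  77.56404586] [ 19.98970159  -1.40438282 -11.74405408] 0.11286333753478524
```

>>> play_rows(
  moves=[
    [[0, 0.004, 0], [0, 0, 0], 0],
    [[0, 0.001, 0], [0, 0, 0], 45],
    [[0, 0, 0], [0, 0, 0], 45],
    [[0, 0, 0], [0, 0, 0], 45],
    [[0, 0, 0], [0, 0, 0], 45],
    [[0, 0, -0.02], [0, 0, 0], 45],
    [[0, 0, -0.03], [0, 0, 0], 45],
    [[0, 0, -0.04], [0, 0, 0], 45],
    [[0, 0, -0.04], [0, 0, 0], 45],
    [[0, 0, -0.03], [0, 0, 0], 45],
    [[0, -0.04, -0.03], [0, 0, 0], 45],
    [[0, -0.04, 0], [0, 0, 0], 45],
    [[0, -0.04, 0], [0, 0, 0], 45],
    [[0, 0, 0], [0, 0, 0], 45],
  ],
)

```text
clock: 9.05
eef_pos: [340.0, 39.8, 264.7]
tcp_rot: [-3.139, -0.0, 1.763]
contact_force: [0.7, 0.1, 0.3]
opening: 0.451
```

```bash
python3 - <<'E'
from h import *
a=shot('scene','s3.png'); b=shot('top','t3.png')
x=cv2.resize(cv2.imread('pics/s3.png')[110:260,190:350],None,fx=2.5,fy=2.5,interpolation=2)
y=cv2.resize(cv2.imread('pics/t3.png')[140:290,150:310],None,fx=2.5,fy=2.5,interpolation=2)
cv2.imwrite('pics/v3.png',np.hstack([x,y]))
for n,g in(('s',a),('t',b)):
  h=cv2.cvtColor(g['pixels'],cv2.COLOR_RGB2HSV)
  for nm,m in(('red',((h[...,0]<6)|(h[...,0]>172))&(h[...,1]>150)&(h[...,2]>50)),('green',(h[...,0]>45)&(h[...,0]<80)&(h[...,1]>110))):
    k,_,st,ce=cv2.connectedComponentsWithStats(m.astype(np.uint8))
    print(n,nm,[(st[i].tolist(),ce[i].round(1).tolist()) for i in range(1,k) if st[i,4]>4])
s=sense();print(s['eef_pos'],s['opening'])
E
```

```text
s red [([286, 156, 16, 17, 29], [293.3, 164.4]), ([276, 168, 9, 7, 37], [279.9, 171.1])]
s green [([420, 12, 86, 86, 3276], [460.5, 56.0]), ([205, 45, 4, 3, 5], [206.8, 45.8]), ([290, 153, 3, 4, 5], [291.0, 154.6]), ([206, 248, 5, 7, 27], [208.4, 251.1]), ([196, 263, 5, 7, 29], [198.1, 266.2]), ([212, 262, 5, 7, 26], [214.3, 264.8]), ([202, 278, 5, 7, 29], [204.2, 280.7])]
t red [([184, 200, 45, 15, 140], [213.6, 206.6])]
t green [([341, 169, 5, 5, 19], [343.1, 171.2]), ([325, 176, 5, 5, 18], [327.1, 177.6]), ([338, 183, 5, 5, 18], [340.1, 185.3]), ([322, 190, 5, 5, 20], [324.2, 191.8]), ([185, 220, 11, 6, 44], [189.9, 222.8])]
[344.49138991  40.46450282 265.58228157] 0.45075296467183396
```

View pics/v3.png

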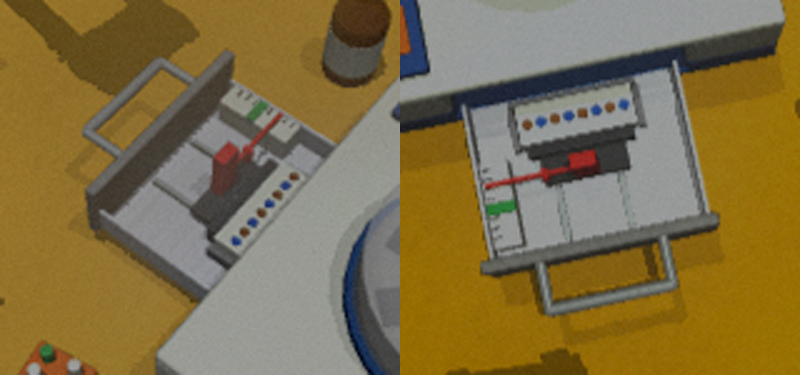

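The drawer is out and clear. The red tab's top is at crop (582,160), the pointer's end at (488,186), the green band at (499,208) and the cassette is in its nest. I compute the tab position and the pull needed.

```bash
cat > m.py <<'E'
from h import *
th=np.radians(11.2); ex=np.array([np.cos(th),np.sin(th)]); ey=np.array([-ex[1],ex[0]])
def meas(g):
    h=cv2.cvtColor(g['pixels'],cv2.COLOR_RGB2HSV)
    gm=(h[...,0]>45)&(h[...,0]<80)&(h[...,1]>90); gm[:,:175]=0;gm[:,215:]=0;gm[:205]=0;gm[260:]=0
    v,u=np.where(gm); G=np.array([ray(g,a,b,64)[:2] for a,b in zip(u,v)])
    rm=((h[...,0]<8)|(h[...,0]>170))&(h[...,1]>120)&(h[...,2]>40); rm[:,:175]=0;rm[:,240:]=0;rm[:190]=0;rm[260:]=0
    v,u=np.where(rm); P=np.array([ray(g,a,b,66.5)[:2] for a,b in zip(u,v)]); 
    T=np.array([ray(g,a,b,105)[:2] for a,b in zip(u,v)])
    return G,P,T
if __name__=='__main__':
    g=grab_frame('top'); G,P,T=meas(g)
    bar=np.array([465.2,63.1]); f=lambda A:np.c_[(A-bar)@ex,(A-bar)@ey]
    G,P,T=f(G),f(P),f(T); print('green ctr',G.mean(0),np.ptp(G,0))
    for y in range(-10,120,6):
        q=P[(P[:,1]>=y)&(P[:,1]<y+6)]
        if len(q): print(y,len(q),q[:,0].mean().round(1),q[:,0].min().round(1),q[:,0].max().round(1))
    q=T[P[:,1]<P[:,1].min()+26]; print('tab top',q.mean(0),q.min(0),q.max(0))
    print('expected tab',bar+120*ex)
    print('bar pix', proj(g,[*bar,88]), 'panel-> bar obs crop(610,297)->',150+210/2.5,140+297/2.5)
E
python3 m.py
```

```text
green ctr [100.98629104  82.22350864] [ 8.93805463 24.32640523]
-10 25 125.1 115.6 135.0
-4 25 126.5 115.3 136.5
2 25 125.5 115.7 135.6
8 20 127.3 117.2 136.1
14 8 123.2 120.8 125.8
20 5 123.0 120.5 125.0
26 7 123.0 121.0 125.4
32 12 122.4 116.1 127.8
38 8 122.6 118.8 126.1
44 3 123.0 122.5 123.5
50 5 122.7 121.2 124.4
56 5 122.3 120.9 123.6
62 6 123.0 120.0 125.0
68 6 122.1 120.5 123.7
74 4 122.9 121.9 124.2
80 4 122.5 121.1 123.8
86 6 122.2 120.3 124.3
tab top [119.99694825  -1.19167624] [109.69722577 -13.38748682] [130.08916142  11.41252615]
expected tab [582.91461864  86.40812215]
bar pix [233.89574081 258.92108137] panel-> bar obs crop(610,297)-> 234.0 258.8
```

Everything agrees: tab 120 behind the bar, band 22 mm in front of the pointer, 9 x 24 wide. Approach the tab.

>>> play_rows(
  moves=[
    [[0, 0.03, 0], [0, 0, 0], 45],
    [[0, 0.03, 0], [0, 0, 0], 45],
    [[0, 0.03, 0], [0, 0, 0], 45],
    [[0, 0.03, 0], [0, 0, 0], 45],
    [[0, 0.03, 0], [0, 0, 0], 45],
    [[0, 0.03, 0], [0, 0, 0], 45],
    [[0, 0.03, 0], [0, 0, 0], 45],
    [[-0.0015, 0.02, 0], [0, 0, 0], 45],
    [[0, 0.013, 0], [0, 0, 0], 45],
    [[0, 0, 0.03], [0, 0, 0], 45],
    [[0, 0, 0.03], [0, 0, 0], 45],
    [[0, 0, 0.03], [0, 0, 0], 45],
    [[0, 0, 0.03], [0, 0, 0], 45],
    [[0, 0, 0.01], [0, 0, 0], 45],
    [[0, 0, 0], [0, 0, 0], 45],
    [[0, 0, 0], [0, 0, 0], 45],
  ],
)

```text
clock: 10.8
eef_pos: [584.4, 85.5, 136.2]
tcp_rot: [3.141, 0.0, 1.763]
contact_force: [0.4, -0.6, 0.7]
opening: 0.451
```

```bash
python3 - <<'E'
from m import *
s=sense();print(s['eef_pos'],s['contact_force'],s['tcp_rot'],s['opening'])
d=np.array([583.1,85.4])-s['eef_pos'][:2];y=s['tcp_rot'][2];c,sn=np.cos(y),np.sin(y)
print('tool shift',d@[c,sn],d@[sn,-c])
E
```

```text
[584.38076246  85.49762513 136.18385361] [ 0.38651743 -0.64571765  0.70535971] [3.14058911e+00 1.83558380e-05 1.76278543e+00] 0.4508042341850758
tool shift 0.14855319277449602 -1.275858571088227
```

>>> play_rows(
  moves=[
    [[0, -0.001, 0.015], [0, 0, 0], 45],
    [[0, 0, 0.015], [0, 0, 0], 45],
    [[0, 0, 0.012], [0, 0, 0], 45],
    [[0, 0, 0.01], [0, 0, 0], 45],
    [[0, 0, 0.008], [0, 0, 0], 45],
    [[0, 0, 0], [0, 0, 0], 45],
    [[0, 0, 0], [0, 0, 0], 45],
  ],
)

```text
clock: 11.5
eef_pos: [582.6, 85.2, 75.3]
tcp_rot: [-3.141, -0.0, 1.763]
contact_force: [0.3, 0.7, -0.1]
opening: 0.453
```

>>> play_rows(
  moves=[
    [[0, 0, 0], [0, 0, 0], 0],
    [[0, 0, 0], [0, 0, 0], 0],
    [[0, 0, 0], [0, 0, 0], 0],
    [[0, 0, 0], [0, 0, 0], 0],
    [[0, 0, 0], [0, 0, 0], 0],
  ],
)

```text
clock: 12.0
eef_pos: [583.6, 85.3, 76.0]
tcp_rot: [3.139, 0.0, 1.763]
contact_force: [4.6, 0.7, 4.7]
opening: 0.155
```

```bash
python3 - <<'E'
from m import *
s=sense();print(s['eef_pos'],s['contact_force'],s['tcp_rot'],s['opening'])
E
```

```text
[583.64576669  85.29835334  76.03612478] [4.59962218 0.7354034  4.67560307] [3.13933144e+00 1.57743366e-04 1.76288650e+00] 0.15492626756100178
```

>>> play_rows(
  moves=[
    [[0, -0.003, 0], [0, 0, 0], 0],
    [[0, -0.003, 0], [0, 0, 0], 0],
    [[0, -0.003, 0], [0, 0, 0], 0],
    [[0, -0.003, 0], [0, 0, 0], 0],
    [[0, -0.003, 0], [0, 0, 0], 0],
    [[0, -0.003, 0], [0, 0, 0], 0],
    [[0, -0.003, 0], [0, 0, 0], 0],
    [[0, -0.001, 0], [0, 0, 0], 0],
    [[0, 0, 0], [0, 0, 0], 0],
    [[0, 0, 0], [0, 0, 0], 0],
    [[0, 0, 0], [0, 0, 0], 0],
  ],
)

```text
clock: 13.1
eef_pos: [562.6, 81.1, 76.0]
tcp_rot: [3.138, 0.0, 1.763]
contact_force: [7.4, 1.4, 2.8]
opening: 0.152
```

```bash
python3 - <<'E'
from m import *
s=sense();print(s['clock'],s['eef_pos'],s['contact_force'],s['opening'],'pull',(s['eef_pos'][:2]-[583.65,85.3])@ex)
a=shot('scene','s4.png'); b=shot('top','t4.png')
x=cv2.resize(cv2.imread('pics/s4.png')[110:260,190:350],None,fx=2.5,fy=2.5,interpolation=2)
y=cv2.resize(cv2.imread('pics/t4.png')[140:290,150:310],None,fx=2.5,fy=2.5,interpolation=2)
cv2.imwrite('pics/v4.png',np.hstack([x,y]))
bar=np.array([465.2,63.1]); f=lambda A:np.c_[(A-bar)@ex,(A-bar)@ey]
G,P,T=meas(b); G,P=f(G),f(P)
print('G',len(G),G.mean(0),G.min(0),G.max(0)); q=P[P[:,1]>40]; print('P',len(q),q.mean(0),q.min(0),q.max(0))
E
```

```text
13.1 [562.61409355  81.1449353   76.04759982] [7.43818473 1.41616931 2.79551139] 0.15192041546351379 pull -21.442337173412813Traceback (most recent call last):
  File "<stdin>", line 8, in <module>
  File "<stdin>", line 7, in <lambda>
ValueError: operands could not be broadcast together with shapes (0,) (2,)
```

View pics/v4.png

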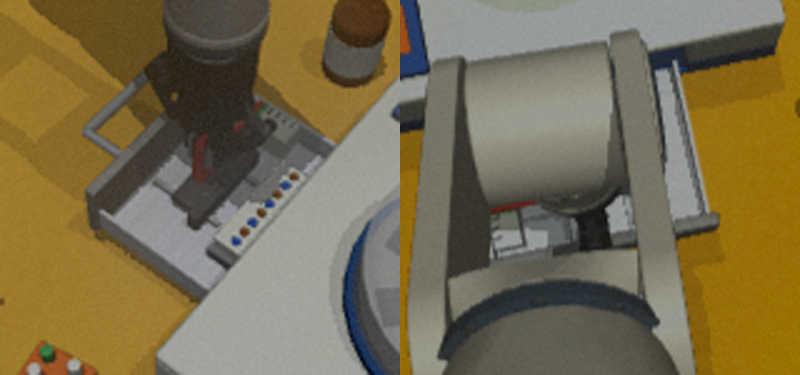

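The tab is held, the cassette is in its nest, and the drawer panel sits where it was. The top view shows the pointer at crop (512,208), where the band was (499,208). I check this numerically and zoom in.

```bash
python3 - <<'E'
from m import *
a=grab_frame('scene'); b=grab_frame('top')
bar=np.array([465.2,63.1]); f=lambda A:np.c_[(A-bar)@ex,(A-bar)@ey]
for n,g,box in(('s',a,(140,175,270,310)),('t',b,(212,232,180,210))):
  h=cv2.cvtColor(g['pixels'],cv2.COLOR_RGB2HSV)
  for nm,m,z in(('red',((h[...,0]<8)|(h[...,0]>170))&(h[...,1]>110),66.5),('green',(h[...,0]>45)&(h[...,0]<85)&(h[...,1]>60),64)):
    k=np.zeros(m.shape,bool);k[box[0]:box[1],box[2]:box[3]]=1
    v,u=np.where(m&k)
    if len(u):
      q=f(np.array([ray(g,i,j,z)[:2] for i,j in zip(u,v)])); q=q[q[:,1]>35]
      if len(q): print(n,nm,len(q),q.mean(0).round(1),q.min(0).round(1),q.max(0).round(1))
bgr=lambda g:cv2.cvtColor(g['pixels'],cv2.COLOR_RGB2BGR)
cv2.imwrite('pics/v5.png',np.hstack([cv2.resize(bgr(a)[140:180,270:315],(450,400),interpolation=2),cv2.resize(bgr(b)[205:245,180:215],(350,400),interpolation=2)]))
print(np.degrees(0), [proj(a,[*(bar+101*ex+yy*ey),64]).round(1).tolist() for yy in(70,95)])
E
```

```text
s red 16 [98.6 65.1] [96.6 47.9] [100.4  90.2]
s green 7 [103.   86.7] [101.9  80.4] [104.   92.6]
t red 34 [100.1  71.4] [98.  51.9] [102.3  91.2]
t green 2 [100.2  86.9] [96.4 85.4] [104.   88.5]
0.0 [[289.6, 157.1], [295.6, 150.8]]
```

View pics/v5.png

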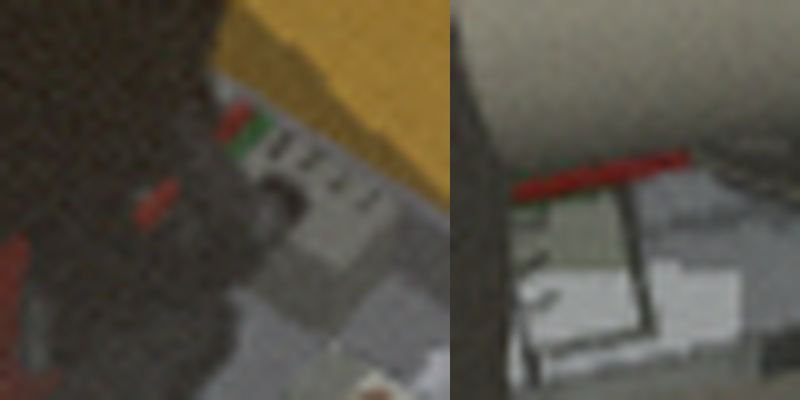

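The pointer lies over the green band, with green showing on both sides of it in the top view (crop right, (520,175) and (545,208)). Its position is 100.1 against the band's centre at 101.0 mm. Handing in.

```bash
python3 -c "
from rig import *
s=sense();print(s['clock'],s['eef_pos'],s['contact_force'],s['opening']);print(sign_off())"
```

```text
13.3 [562.60386678  81.13754632  76.03529526] [6.96776987 1.10158459 3.07255513] 0.15226174004298354
the job is handed in; nothing more can be done
None
```

I pulled the drawer out to its stop by the bar, then gripped the red tab, pulled it about 21.4 mm towards the front, and handed in at 13.3 s with the gripper still holding it.

**Drawer:** At the end of the pull, a further 4 mm of command moved it no more and the force rose to about 20 N. In the last pictures the panel was where I left it.

**Clamp:** The pointer measured 100.1 mm behind the handle bar, against 101.0 mm for the middle of the green band. Green showed on both sides of it in the top view. The pull of about 7 N fits the expected spring force. The scene view read the pointer 1.5 mm lower (98.6 mm); the gripper hid part of the band there, and this is still inside the band.

**Cassette and bystanders:** The cassette looked seated in its nest. I kept clear of the bottle, tip box and rack, but did not measure them again at the end.

**Unplanned contact:** When I lowered onto the handle, the wrist force rose to about 42 N upwards, with about 18 N sideways, for a moment. A finger knuckle probably touched the housing's front edge. The force fell to about 20 N once I closed the fingers. I can't rule out that this breaks the 40 N limit, if it was the gripper's body rather than a finger that touched.

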